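Set the casting rings over the sprued wax patterns

ROBOT

A 6-joint arm with a two-finger parallel gripper is mounted at the origin on a cart in front of the work surface, level with it; the furniture and walls round the work are solid. World frame = base frame: x ahead of the robot, y to its left, z up, the work surface at z = 0. Lengths are in m, angles in rad, forces in N, time in s.
With the tool pointing down it reaches from about 0.35 to 0.975 m from the base axis. Payload 4.9 kg.
Tool frame: the origin (TCP) lies midway between the tips of the shut fingers; the grasp point (between the pads) lies 19 mm behind it; z points along the fingers, y is the line along which they close (so a half turn about z gives the same grasp; the last joint's range is limited). The gripper opens to 85 mm and grips with 20 to 120 N. Pads are 22 mm wide; open, the fingers measure 114 mm over their backs; the gripper's body (76 mm by 85 mm) begins 54 mm behind the grasp point. The pads swing forward as they close: fully open they stand 13 mm farther back than shut.
Start: joints at [-1.454, 0.053, 1.613, -0, 1.476, -0.119], TCP at [0.146, -0.608, 0.231] pointing down, gripper open.
Joint ranges: [-3.01, 3.01], [-1.01, 2.22], [0.06, 2.58], [-1.02, 4.17], [0.09, 2.62], [-3.14, 3.14]. Speed limits (rad/s): [2.57, 2.57, 3.14, 3.14, 3.14, 3.14].

INTERFACE

Orientations are given as a unit quaternion [w, x, y, z].
In Python, from plant import * gives the robot as it stands.
- The arm moves only by the tool jog_arm, never from a script. Its argument "targets" is a list of rows, each a list of 3 entries, a list of its own where there are three numbers: the shift along the tool's x, y, z in units of 25 mm (1.0 is 25 mm), then the turn, a rotation vector about the tool's x, y, z in units of 8 degrees (1.0 is 8 degrees), then the opening in per cent of the stroke, from 0 (shut) to 100 (fully open). A call has 1 to 8 rows; each row is the pose to reach, as a shift and turn from the pose commanded when the call began, along the tool's axes at that moment; what a row does not reach only later rows make up. A row lasts 1/8 s, in which the tool goes at most 62.5 mm and 10.7 degrees, less where a joint would pass 70% of its speed; a pose out of reach is approached as far as the arm can. A call with a gripper value outside its range is refused whole. The fingers move at their own pace and stop on an object; the grip force is fixed at half the most. Time passes only in rows, so rows that repeat a pose let the fingers close. It gives the time, the measured TCP pose, the force, the opening and the grip force at its end, in the units of the state.
- state(): the state, without advancing time (a new reading comes with each control period).
- grab_frame(name): name is "scene" or "top"; returns (picture, depth): 400x640x3 uint8, red, green, blue; 400x640 float32, m along the optical axis (not along the pixel's ray), 0 where there is no reading.
- camera_params(name): a dict with "fovy" (degrees; the focal length in pixels is half the picture's height over the tangent of half this angle, whatever the lens; pixels are square), "cx", "cy" (the principal point, pixels), "rvec" (rotation vector, rad) and "tvec" (3), from world to camera coordinates, as OpenCV has them. Camera axes: x right, y down, z forward; pixel columns grow to the right and rows downward; lengths in m; the calibration is good to about 2 mm. A picture is of the moment at which its call begins. camera_params takes no time and is no camera call.
- job_done(): hands the job in; it is judged then, once.
The state is a dict: "time": time; "joint_pos": joint angles; "joint_vel": joint speeds; "joint_efforts": joint torques, N m; "tool_pos": TCP position; "tool_rot": TCP orientation; "contact_force": force on the tool from outside, world axes, zero at the start; "ft_torque": the same for the moment, N m; "gripper_width": opening from 0.0 (shut) to 1.0 (fully open); "grasp_force": force on a finger pad.
Only numpy, scipy, OpenCV 4.12 (cv2) and the standard library are available. Lean on these libraries where they do the work, as an engineer would, in place of code of your own. Each camera call takes 0.05 s, during which the arm holds its last target. There are 200 camera calls.

TASK

The four wax patterns are ready for investing: pick out the four steel casting rings and set each one over the wax pattern on the rubber former of its own size, seated flat all round on the former's flange. Lower each ring gently rather than dropping it, leave the formers standing where they are, and do not disturb the tape roll or the powder jar.

Things in the scene. Friction and masses are not known exactly. Their poses are not given: they have to be found in the camera images.
- ring_s: The smallest casting ring: a plain steel tube open at both ends, standing upright on the desk, 34 mm outside diameter, 29 mm inside, wall 2.5 mm, 40 mm high, about 83 g. Belongs on former_s. Origin: centre of its lower end; z along its axis, up. It can be gripped round the outside at any yaw.
- ring_m: The second smallest casting ring: a plain steel tube open at both ends, standing upright on the desk, 44 mm outside diameter, 39 mm inside, wall 2.5 mm, 46 mm high, about 124 g. Belongs on former_m. Origin: centre of its lower end; z along its axis, up. It can be gripped round the outside at any yaw.
- ring_l: The second largest casting ring: a plain steel tube open at both ends, standing upright on the desk, 54 mm outside diameter, 49 mm inside, wall 2.5 mm, 52 mm high, about 172 g. Belongs on former_l. Origin: centre of its lower end; z along its axis, up. It can be gripped round the outside at any yaw.
- ring_xl: The largest casting ring: a plain steel tube open at both ends, standing upright on the desk, 64 mm outside diameter, 59 mm inside, wall 2.5 mm, 58 mm high, about 227 g. Belongs on former_xl. Origin: centre of its lower end; z along its axis, up. It can be gripped round the outside at any yaw.
- former_s: The smallest former: loose dark grey rubber disc 48 mm across, 10 mm thick, flat on the desk. On it a central boss, tapering from 26 to 17 mm across, 8 mm high, and a single wax tooth of ivory wax on thin sprues (within 6 mm of the axis, top 40 mm above the desk). The 34 mm ring passes over both and rests on the flat flange, 10 mm up, 1.5 mm clear of the boss all round. Origin: centre of underside; z up.
- former_m: The second smallest former: loose dark grey rubber disc 58 mm across, 10 mm thick, flat on the desk. On it a central boss, tapering from 36 to 27 mm across, 8 mm high, and two wax teeth side by side of ivory wax on thin sprues (within 10 mm of the axis, top 46 mm above the desk). The 44 mm ring passes over both and rests on the flat flange, 10 mm up, 1.5 mm clear of the boss all round. Origin: centre of underside; z up.
- former_l: The second largest former: loose dark grey rubber disc 68 mm across, 10 mm thick, flat on the desk. On it a central boss, tapering from 46 to 37 mm across, 8 mm high, and a row of three wax teeth of ivory wax on thin sprues (within 15 mm of the axis, top 52 mm above the desk). The 54 mm ring passes over both and rests on the flat flange, 10 mm up, 1.5 mm clear of the boss all round. Origin: centre of underside; z up.
- former_xl: The largest former: loose dark grey rubber disc 78 mm across, 10 mm thick, flat on the desk. On it a central boss, tapering from 56 to 47 mm across, 8 mm high, and an arch of five wax teeth of ivory wax on thin sprues (within 18 mm of the axis, top 58 mm above the desk). The 64 mm ring passes over both and rests on the flat flange, 10 mm up, 1.5 mm clear of the boss all round. Origin: centre of underside; z up.
- tape_roll: Bystander: roll of beige tape lying flat, 98 mm across, 25 mm high. Origin: centre of its underside.
- powder_jar: Bystander: closed violet powder jar with lid, 44 mm across, 50 mm high, upright. Origin: centre of its underside.
Things that resemble listed ones, but are neither listed nor needed, are in the scene too. Leave any red or yellow look-alike of the former_l alone.

How it is judged:
By the outcome, as a careful person would: the job done as asked, in the order asked, and still so for the second after the job is handed in, with the robot touching nothing.
It also fails if it takes over 102 s, if anything falls off the work surface, if the arm or the gripper's body presses on something with over 40 N, if the wrist force passes 120 N, or if a joint passes its speed limit or range.

## Working session

There is one attempt and no reset: what is moved stays moved. The work goes in short steps, Python scripts to look and compute and a tool call to move; the robot and the scene stay as the last step left them, time stands still between calls to the robot, and variables do not carry over. Pictures are saved under pics/ and viewed, at most 14 in all, crops included, and the job is handed in when it is done.

Besides the shell and the picture viewer there is one more tool, called after "Request:" in YAML: its name, and indented under it one key for each argument. jog_arm: Moves the arm, as the interface text tells. Its arguments: {"type":"object","properties":{"targets":{"type":"array"}},"required":["targets"]}

```bash
mkdir -p pics; python3 - <<'E'
from plant import *
import numpy as np,cv2
s=state();print({k:np.round(v,3).tolist() for k,v in s.items()})
for n in("top","scene"):
    p,d=grab_frame(n);np.savez(f"{n}0.npz",p=p,d=d);cv2.imwrite(f"pics/{n}0.png",p[...,::-1]);print(n,camera_params(n))
E
```

```text
{'time': 0.0, 'joint_pos': [-1.454, 0.053, 1.614, -0.0, 1.476, -0.119], 'joint_vel': [-0.001, 0.001, -0.003, -0.0, 0.001, 0.002], 'joint_efforts': [0.001, -39.368, -37.018, 0.0, 0.007, -0.0], 'tool_pos': [0.146, -0.607, 0.23], 'tool_rot': [-0.001, 0.993, 0.118, -0.0], 'contact_force': [-0.154, -0.294, 0.382], 'ft_torque': [-0.016, 0.002, -0.051], 'grasp_force': 0.0, 'gripper_width': 1.0}
top {'fovy': 43.38362031955612, 'cx': 322.9387024273502, 'cy': 205.94761293913103, 'rvec': array([ 2.144447  , -2.18631503,  0.13863264]), 'tvec': array([0.06586172, 0.50857885, 1.25277666])}
scene {'fovy': 56.055163302379924, 'cx': 320.7081403579055, 'cy': 198.2470275152407, 'rvec': array([ 2.57048684, -0.16429971,  0.05941277]), 'tvec': array([-0.50691969,  0.11547191,  1.11163119])}
```

View pics/top0.png

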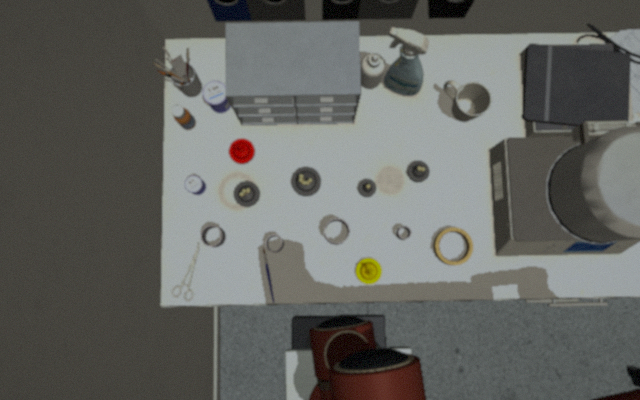

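View pics/scene0.png

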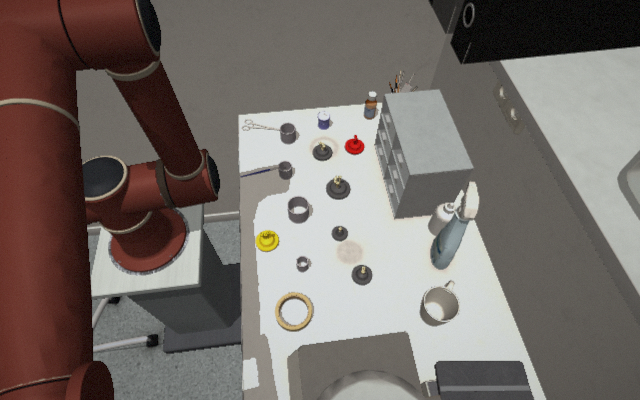

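The top picture shows rings at about (213,235), (275,243), (335,229) and (401,231). The dark formers are at (246,193), (306,180), (367,187) and (418,170). The look-alikes are red (241,151) and yellow (368,270), the tape is at (453,245) and the jar at (195,184). The scene picture agrees, and the arm is clear of everything.

```bash
cat > h.py <<'E'
import numpy as np,cv2
from scipy.optimize import minimize
from plant import *
def cam(n):
    c=camera_params(n);f=200/np.tan(np.radians(c["fovy"]/2));K=np.array([[f,0,c["cx"]],[0,f,c["cy"]],[0,0,1]])
    return K,cv2.Rodrigues(np.array(c["rvec"]))[0],np.array(c["tvec"])
def proj(n,P):
    K,R,t=cam(n);q=(np.asarray(P)@R.T+t)@K.T;return q[...,:2]/q[...,2:]
def cloud(n,d):
    K,R,t=cam(n);v,u=np.mgrid[:400,:640]
    X=np.stack([(u-K[0,2])/K[0,0]*d,(v-K[1,2])/K[1,1]*d,d],-1);return (X-t)@R
def onplane(n,uv,z):
    K,R,t=cam(n);r=R.T@np.linalg.inv(K)@np.array([*uv,1.]);c=-R.T@t;return c+r*(z-c[2])/r[2]
E
python3 - <<'E'
from h import *
D=np.load("top0.npz");p,d=D["p"],D["d"];C=cloud("top",d)
g=p.mean(-1)
print("desk z",np.median(C[200:280,300:400,2]))
for k,uv in dict(r1=(213,235),r2=(275,243),r3=(335,229),r4=(401,231),f1=(246,193),f2=(306,180),f3=(367,187),f4=(418,170),red=(241,151),yel=(368,270),tape=(453,245),jar=(195,184)).items():
    u,v=uv;w=C[v-17:v+18,u-17:u+18].reshape(-1,3)
    o=onplane("top",uv,.01)
    w=w[np.hypot(*(w-o)[:,:2].T)<.045]
    up=w[w[:,2]>.006]
    hi=up[up[:,2]>.7*np.percentile(up[:,2],95)]
    print(k,np.round(o,3),"n",len(up),"h95",np.percentile(up[:,2],[50,95,100]).round(4),"ctr",((up.max(0)+up.min(0))/2).round(4),"ext",np.ptp(up,0).round(3),"hi",((hi.max(0)+hi.min(0))/2)[:2].round(4),np.ptp(hi,0)[:2].round(3))
c=cv2.resize(p[130:290,170:490],None,fx=2.5,fy=2.5,interpolation=cv2.INTER_CUBIC);cv2.imwrite("pics/crop0.png",c[...,::-1])
E
```

```text
desk z 0.00019432936227355905
r1 [0.442 0.34  0.01 ] n 223 h95 [0.0377 0.0533 0.0561] ctr [0.4459 0.3388 0.031 ] ext [0.065 0.079 0.05 ] hi [0.4409 0.3374] [0.052 0.053]
r2 [0.419 0.181 0.01 ] n 112 h95 [0.0402 0.0491 0.0512] ctr [0.4101 0.177  0.0286] ext [0.059 0.069 0.045] hi [0.4185 0.1817] [0.043 0.042]
r3 [0.452 0.026 0.01 ] n 155 h95 [0.0527 0.0604 0.0632] ctr [0.4435 0.0213 0.0346] ext [0.065 0.068 0.057] hi [0.4449 0.0251] [0.062 0.06 ]
r4 [ 0.443 -0.144  0.01 ] n 101 h95 [0.0314 0.0421 0.0452] ctr [ 0.4446 -0.1469  0.0256] ext [0.07  0.075 0.039] hi [ 0.4399 -0.1462] [0.033 0.033]
f1 [0.55  0.255 0.01 ] n 509 h95 [0.0124 0.0501 0.0575] ctr [0.5526 0.2549 0.0317] ext [0.074 0.067 0.051] hi [0.5474 0.2539] [0.017 0.026]
f2 [0.581 0.099 0.01 ] n 669 h95 [0.0133 0.0569 0.0637] ctr [0.5797 0.1001 0.0349] ext [0.078 0.076 0.058] hi [0.5757 0.1013] [0.026 0.033]
f3 [ 0.56 -0.06  0.01] n 246 h95 [0.0107 0.0341 0.0417] ctr [ 0.5549 -0.0627  0.0239] ext [0.062 0.059 0.036] hi [ 0.559  -0.0578] [0.008 0.009]
f4 [ 0.602 -0.195  0.01 ] n 368 h95 [0.0115 0.0439 0.0493] ctr [ 0.6043 -0.2015  0.0276] ext [0.082 0.072 0.043] hi [ 0.601  -0.1944] [0.011 0.018]
red [0.661 0.268 0.01 ] n 484 h95 [0.0122 0.0487 0.0546] ctr [0.6595 0.2677 0.0303] ext [0.075 0.064 0.049] hi [0.6611 0.2693] [0.015 0.027]
yel [ 0.345 -0.056  0.01 ] n 542 h95 [0.0125 0.0501 0.058 ] ctr [ 0.3438 -0.0557  0.0321] ext [0.069 0.072 0.052] hi [ 0.3444 -0.0543] [0.027 0.015]
tape [ 0.405 -0.277  0.01 ] n 334 h95 [0.0236 0.0286 0.0317] ctr [ 0.4042 -0.2751  0.0188] ext [0.087 0.087 0.026] hi [ 0.4042 -0.2746] [0.087 0.086]
jar [0.576 0.387 0.01 ] n 301 h95 [0.0483 0.0525 0.0574] ctr [0.5684 0.3789 0.0317] ext [0.069 0.055 0.051] hi [0.5719 0.3844] [0.042 0.044]
```

View pics/crop0.png

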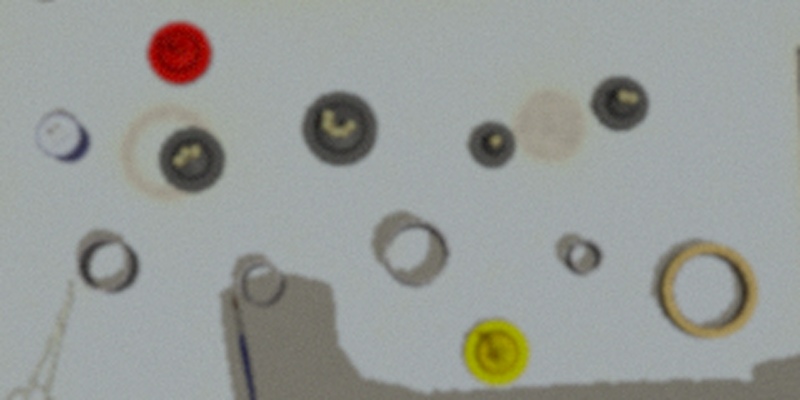

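Top-picture identification, by measured height and width of the depth blobs:
- **Rings:** (213,235) is 52 mm high and 53 mm wide, so ring_l. (275,243) is 43 mm wide, so ring_m. (335,229) is 62 mm wide, so ring_xl. (401,231) is 33 mm wide, so ring_s.
- **Formers:** (246,193) has a row of three teeth, so former_l. (306,180) has the arch, so former_xl. (367,187) has a single tooth, so former_s. (418,170) has two teeth, so former_m.
- **Look-alikes:** red (241,151) and yellow (368,270) are decoys of former_l. The crop confirms the listed one is dark grey, at crop pixel (192,158).

Next I'll fit the known outlines for sub-pixel centres.

```bash
cat >> h.py <<'E'
A=np.linspace(0,2*np.pi,90)
def hull(n,x,y,r,h,S=8,win=None):
    P=np.concatenate([np.c_[x+r*np.cos(A),y+r*np.sin(A),np.full(90,z)] for z in (0,h)])
    q=cv2.convexHull(((proj(n,P)-win[:2]+.5)*S*16-8).astype(np.int32))
    m=np.zeros((win[3]*S,win[2]*S),np.float32);cv2.fillPoly(m,[q],1.,shift=4)
    return cv2.resize(m,(win[2],win[3]),interpolation=cv2.INTER_AREA)
def fit(n,img,x,y,r,h,blur=.8):
    c=proj(n,np.array([x,y,h/2]))
    w=25;win=np.array([int(c[0])-w,int(c[1])-w,2*w+1,2*w+1]);I=img[win[1]:win[1]+2*w+1,win[0]:win[0]+2*w+1].astype(np.float32)
    near=cv2.dilate(hull(n,x,y,r,h,win=win),np.ones((9,9)))>.5
    def cost(q):
        m=hull(n,q[0],q[1],r,h,win=win)
        if blur: m=cv2.GaussianBlur(m,(0,0),blur)
        return -np.corrcoef(m[near],I[near])[0,1]
    s=minimize(cost,[x,y],method="Nelder-Mead",options=dict(initial_simplex=[[x-.004,y-.003],[x+.004,y-.003],[x,y+.005]],xatol=1e-5,fatol=1e-6))
    return s.x,-s.fun
OBJ=dict(ring_l=(.441,.337,.027,.052),ring_m=(.4185,.1817,.022,.046),ring_xl=(.445,.025,.032,.058),ring_s=(.44,-.146,.017,.04),
 former_l=(.548,.254,.034,.01),former_xl=(.579,.1,.039,.01),former_s=(.559,-.059,.024,.01),former_m=(.601,-.195,.029,.01))
def maskz(n,d,thr):
    C=cloud(n,d);m=((C[...,2]>thr)&(d>0)).astype(np.uint8)
    cs,_=cv2.findContours(m,cv2.RETR_EXTERNAL,cv2.CHAIN_APPROX_NONE);o=np.zeros_like(m);cv2.drawContours(o,cs,-1,1,-1);return o
E
python3 - <<'E'
from h import *
for n in("top","scene"):
    K,R,t=cam(n);print(n,"at",(-R.T@t).round(3))
    D=np.load(n+"0.npz");p,d=D["p"],D["d"];g=255-p.max(-1).astype(np.float32)
    for k,(x,y,r,h) in OBJ.items():
        a=fit(n,maskz(n,d,.005),x,y,r,h,0)
        b=fit(n,g,x,y,r,h) if k[0]=="f" else ("",)
        print(k,a[0].round(4),round(a[1],2),*[np.round(q,4) for q in b if len(np.shape(q)) or q!=""])
E
```

```text
top at [0.359 0.071 1.303]
ring_l [0.4404 0.338 ] 0.94
ring_m [0.419  0.1823] 0.93
ring_xl [0.4457 0.0247] 0.95
ring_s [ 0.44   -0.1475] 0.92
former_l [0.5501 0.2555] 0.94 [0.549  0.2545] 0.9551
former_xl [0.5804 0.1008] 0.96 [0.579  0.0999] 0.9479
former_s [ 0.56   -0.0587] 0.95 [ 0.5591 -0.0584] 0.9696
former_m [ 0.6017 -0.1946] 0.94 [ 0.6004 -0.194 ] 0.9608
scene at [ 0.43  -0.56   1.004]
ring_l [0.4387 0.3361] 0.95
ring_m [0.4171 0.1818] 0.93
ring_xl [0.4444 0.0244] 0.96
ring_s [ 0.4383 -0.1482] 0.95
former_l [0.5487 0.2575] 0.92 [0.5491 0.2544] 0.9647
former_xl [0.5788 0.103 ] 0.92 [0.5796 0.0998] 0.9614
former_s [ 0.5591 -0.0589] 0.94 [ 0.5594 -0.0593] 0.9638
former_m [ 0.6004 -0.1953] 0.94 [ 0.6006 -0.1952] 0.9523
```

Both cameras agree to within about 1 mm, so I'm moving now: round the front corner of the machine and above ring_s.

Request:
jog_arm:
  targets:
    - [[3.84,-8.43,0],[0,0,1.7],100]
    - [[3.84,-8.43,0],[0,0,1.7],100]
    - [[3.84,-8.43,0],[0,0,1.7],100]
    - [[3.84,-8.43,0],[0,0,1.7],100]
    - [[15.74,-15.15,3.2],[0,0,1.7],80]
    - [[15.74,-15.15,3.2],[0,0,1.7],80]
    - [[15.74,-15.15,3.2],[0,0,1.7],80]
    - [[15.74,-15.15,3.2],[0,0,1.7],80]

```text
time: 1.1
tool_pos: [0.3692, -0.2127, 0.1738]
tool_rot: [0.0, 1.0, -0.001, 0.0]
contact_force: [0.3, -0.2, -1.2]
gripper_width: 0.798
grasp_force: 0.0
```

```bash
cat >> h.py <<'E'
from scipy.spatial.transform import Rotation as Ro
def st(): 
    s=state();q=np.array(s["tool_rot"]);r=Ro.from_quat(q[[1,2,3,0]]);return s,np.array(s["tool_pos"]),r
def go(*T,yaw=0):
    "shift/turn in jog units from measured pose to world targets; yaw = world angle of tool x, deg"
    s,p,r=st();G=Ro.from_matrix(np.diag([1.,-1,-1]));G=Ro.from_euler("z",yaw,degrees=True)*G
    print("t",round(s["time"],2),"pos",p.round(4),"F",np.round(s["contact_force"],1),"w",round(s["gripper_width"],3),"g",round(s["grasp_force"],1),"q6",round(s["joint_pos"][5],2))
    for t in T: print(t,"->",(r.inv().apply(np.array(t)-p)/.025).round(2),(np.degrees((r.inv()*G).as_rotvec())/8).round(2))
E
python3 -c "
from h import *
go((.4385,-.1475,.15),(.4385,-.1475,.03),(.4385,-.1475,.008))"
```

```text
t 1.1 pos [ 0.3692 -0.2127  0.1738] F [ 0.3 -0.2 -1.2] w 0.798 g 0.0 q6 0.87
(0.4385, -0.1475, 0.15) -> [ 2.77 -2.62  0.95] [ 0.   -0.   -0.01]
(0.4385, -0.1475, 0.03) -> [ 2.76 -2.62  5.75] [ 0.   -0.   -0.01]
(0.4385, -0.1475, 0.008) -> [ 2.76 -2.62  6.63] [ 0.   -0.   -0.01]
```

Request:
jog_arm:
  targets:
    - [[2.77,-2.62,0.95],[0,0,0],70]
    - [[2.77,-2.62,0.95],[0,0,0],70]
    - [[2.77,-2.62,3.5],[0,0,0],70]
    - [[2.77,-2.62,3.5],[0,0,0],70]
    - [[2.77,-2.62,3.5],[0,0,0],70]

```text
time: 1.72
tool_pos: [0.4379, -0.1495, 0.0878]
tool_rot: [0.0, 1.0, -0.001, 0.0]
contact_force: [0.0, -0.7, 1.0]
gripper_width: 0.701
grasp_force: 0.0
```

```bash
python3 -c "
from h import *
go((.4385,-.1475,.05),(.4385,-.1475,.008))"
```

```text
t 1.73 pos [ 0.4379 -0.1495  0.0878] F [ 0.  -0.7  1. ] w 0.701 g 0.0 q6 1.08
(0.4385, -0.1475, 0.05) -> [ 0.02 -0.08  1.51] [ 0.   -0.   -0.01]
(0.4385, -0.1475, 0.008) -> [ 0.02 -0.08  3.19] [ 0.   -0.   -0.01]
```

Request:
jog_arm:
  targets:
    - [[0.02,-0.08,1.8],[0,0,0],70]
    - [[0.02,-0.08,3.2],[0,0,0],70]
    - [[0.02,-0.08,3.2],[0,0,0],70]
    - [[0.02,-0.08,3.2],[0,0,0],0]
    - [[0.02,-0.08,3.2],[0,0,0],0]
    - [[0.02,-0.08,3.2],[0,0,0],0]
    - [[0.02,-0.08,3.2],[0,0,0],0]
    - [[0.02,-0.08,3.2],[0,0,0],0]

```text
time: 2.72
tool_pos: [0.4404, -0.1485, 0.0102]
tool_rot: [0.001, 1.0, -0.001, 0.002]
contact_force: [-2.3, 0.6, 6.4]
gripper_width: 0.385
grasp_force: 59.3
```

```bash
python3 -c "
from h import *
go((.4385,-.1475,.008),yaw=90)"
```

```text
t 2.73 pos [ 0.4404 -0.1485  0.0102] F [-2.3  0.6  6.4] w 0.385 g 59.3 q6 1.09
(0.4385, -0.1475, 0.008) -> [-0.08 -0.04  0.09] [ 4.000e-02 -1.000e-02 -1.126e+01]
```

Request:
jog_arm:
  targets:
    - [[0,0,0],[0,0,0],70]
    - [[0,0,0],[0,0,0],70]
    - [[0,0,0],[0,0,0],70]
    - [[0,0,0],[0,0,-11.25],70]
    - [[0,0,0],[0,0,-11.25],70]
    - [[0,0,0],[0,0,-11.25],70]
    - [[0,0,0],[0,0,-11.25],70]
    - [[0,0,0],[0,0,-11.25],70]

```text
time: 3.72
tool_pos: [0.4379, -0.1469, 0.0066]
tool_rot: [-0.0, 0.891, 0.454, -0.0]
contact_force: [-0.5, 0.4, 0.8]
gripper_width: 0.706
grasp_force: 0.0
```

```bash
python3 -c "
from h import *
go((.439,-.1482,.008),yaw=90)"
```

```text
t 3.73 pos [ 0.4379 -0.1469  0.0066] F [-0.5  0.4  0.8] w 0.706 g 0.0 q6 0.14
(0.439, -0.1482, 0.008) -> [-0.02  0.06 -0.06] [-0.  -0.  -4.5]
```

Request:
jog_arm:
  targets:
    - [[0,0.06,-0.06],[0,0,-4.5],70]
    - [[0,0.06,-0.06],[0,0,-4.5],70]
    - [[0,0.06,-0.06],[0,0,-4.5],70]
    - [[0,0.06,-0.06],[0,0,-4.5],70]
    - [[0,0.06,-0.06],[0,0,-4.5],0]
    - [[0,0.06,-0.06],[0,0,-4.5],0]
    - [[0,0.06,-0.06],[0,0,-4.5],0]
    - [[0,0.06,-0.06],[0,0,-4.5],0]

```text
time: 4.72
tool_pos: [0.4395, -0.148, 0.0085]
tool_rot: [0.0, 0.71, 0.705, 0.0]
contact_force: [-1.8, -0.2, 3.2]
gripper_width: 0.392
grasp_force: 59.7
```

```bash
python3 -c "
from h import *
go((.439,-.1482,.09),(.559,-.0588,.09),yaw=90)"
```

```text
t 4.72 pos [ 0.4395 -0.148   0.0085] F [-1.8 -0.2  3.2] w 0.392 g 59.7 q6 -0.48
(0.439, -0.1482, 0.09) -> [-0.01 -0.02 -3.26] [ 0.    0.   -0.05]
(0.559, -0.0588, 0.09) -> [ 3.6   4.76 -3.26] [ 0.    0.   -0.05]
```

Request:
jog_arm:
  targets:
    - [[0,0,-2],[0,0,0],0]
    - [[0,0,-3.2],[0,0,0],0]
    - [[1.8,2.4,-3.2],[0,0,0],0]
    - [[3.6,4.78,-3.2],[0,0,0],0]
    - [[3.6,4.78,-3.2],[0,0,0],0]
    - [[3.6,4.78,-3.2],[0,0,0],0]
    - [[3.6,4.78,-3.2],[0,0,0],0]
    - [[3.6,4.78,-3.2],[0,0,0],0]

```text
time: 5.72
tool_pos: [0.5584, -0.0594, 0.0879]
tool_rot: [-0.0, 0.71, 0.704, -0.0]
contact_force: [-0.2, -0.3, -1.5]
gripper_width: 0.391
grasp_force: 60.1
```

```bash
cat >> h.py <<'E'
def snap(n,name,uv,w=60,h=45,s=6):
    p,d=grab_frame(n);np.savez("last.npz",p=p,d=d);u,v=map(int,uv);c=p[max(v-h,0):v+h,max(u-w,0):u+w]
    cv2.imwrite(f"pics/{name}.png",cv2.resize(c,None,fx=s,fy=s,interpolation=cv2.INTER_CUBIC)[...,::-1]);return p,d
E
python3 -c "
from h import *
go((.5592,-.0592,.06),(.5592,-.0592,.03),(.5592,-.0592,.0185),yaw=90)
snap('scene','s1',proj('scene',np.array([.559,-.059,.05])))"
```

```text
t 5.72 pos [ 0.5584 -0.0594  0.0879] F [-0.2 -0.3 -1.5] w 0.391 g 60.1 q6 -0.23
(0.5592, -0.0592, 0.06) -> [0.01 0.03 1.12] [-0.01 -0.   -0.06]
(0.5592, -0.0592, 0.03) -> [0.01 0.03 2.32] [-0.01 -0.   -0.06]
(0.5592, -0.0592, 0.0185) -> [0.01 0.03 2.78] [-0.01 -0.   -0.06]
```

View pics/s1.png

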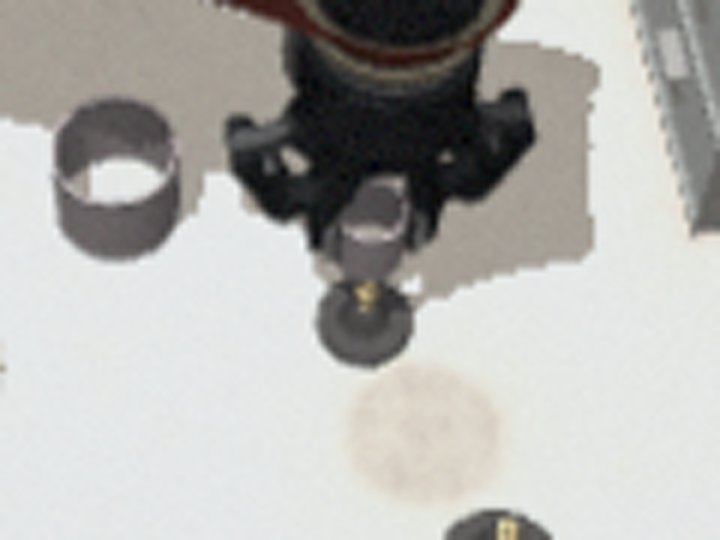

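The scene crop shows ring_s held level above former_s, lined up with its tooth at crop pixel (367,295).

Request:
jog_arm:
  targets:
    - [[0.01,0.03,1],[0,0,0],0]
    - [[0.01,0.03,1.7],[0,0,0],0]
    - [[0.01,0.03,2.1],[0,0,0],0]
    - [[0.01,0.03,2.1],[0,0,0],0]
    - [[0.01,0.03,2.1],[0,0,0],0]

```text
time: 6.4
tool_pos: [0.5607, -0.0587, 0.0365]
tool_rot: [0.001, 0.709, 0.705, 0.0]
contact_force: [0.2, 0.0, -0.2]
gripper_width: 0.385
grasp_force: 60.1
```

```bash
python3 -c "
from h import *
go((.5592,-.0592,.0205),(.5592,-.0592,.0185),yaw=90)
"
```

```text
t 6.4 pos [ 0.5607 -0.0587  0.0365] F [ 0.2  0.  -0.2] w 0.385 g 60.1 q6 -0.23
(0.5592, -0.0592, 0.0205) -> [-0.02 -0.06  0.64] [ 0.01  0.   -0.05]
(0.5592, -0.0592, 0.0185) -> [-0.02 -0.06  0.72] [ 0.01  0.   -0.05]
```

```bash
cat >> h.py <<'E'
def avg(*T,yaw=0,N=6):
    L=[]
    for i in range(N):
        grab_frame("top");L.append(st()[1])
    L=np.array(L);p=L.mean(0);s,_,r=st();r=Ro.from_euler("z",yaw,degrees=True)*Ro.from_matrix(np.diag([1.,-1,-1]))
    print("t",round(s["time"],2),"avg",p.round(4),"sd",L.std(0).round(4),"F",np.round(s["contact_force"],1),"w",round(s["gripper_width"],3),"g",round(s["grasp_force"],1))
    for t in T: print(t,"->",(r.inv().apply(np.array(t)-p)/.025).round(3))
E
python3 -c "
from h import *
avg((.5592,-.0592,.0205),(.5592,-.0592,.0185),yaw=90)
"
```

```text
t 6.7 avg [ 0.5607 -0.0586  0.0366] sd [0.0002 0.0001 0.0002] F [ 0.8  0.5 -1. ] w 0.387 g 60.1
(0.5592, -0.0592, 0.0205) -> [-0.024 -0.061  0.644]
(0.5592, -0.0592, 0.0185) -> [-0.024 -0.061  0.724]
```

Request:
jog_arm:
  targets:
    - [[-0.02,-0.06,0.1],[0,0,0],0]
    - [[-0.02,-0.06,0.2],[0,0,0],0]
    - [[-0.02,-0.06,0.3],[0,0,0],0]
    - [[-0.02,-0.06,0.4],[0,0,0],0]
    - [[-0.02,-0.06,0.5],[0,0,0],0]
    - [[-0.02,-0.06,0.55],[0,0,0],0]
    - [[-0.02,-0.06,0.6],[0,0,0],0]
    - [[-0.02,-0.06,0.6],[0,0,0],0]

```text
time: 7.7
tool_pos: [0.5586, -0.059, 0.0207]
tool_rot: [-0.0, 0.709, 0.705, -0.0]
contact_force: [0.1, 0.3, -0.6]
gripper_width: 0.388
grasp_force: 60.1
```

```bash
python3 -c "
from h import *
avg((.5592,-.0592,.0185),yaw=90,N=3)
"
```

```text
t 7.85 avg [ 0.5587 -0.059   0.0209] sd [0. 0. 0.] F [ 1.  -0.2 -0.5] w 0.391 g 60.1
(0.5592, -0.0592, 0.0185) -> [-0.009  0.02   0.095]
```

Request:
jog_arm:
  targets:
    - [[0,0.01,0.03],[0,0,0],0]
    - [[0,0.01,0.06],[0,0,0],0]
    - [[0,0.01,0.09],[0,0,0],0]
    - [[0,0.01,0.12],[0,0,0],0]
    - [[0,0.01,0.12],[0,0,0],0]

```text
time: 8.48
tool_pos: [0.559, -0.059, 0.0186]
tool_rot: [-0.0, 0.709, 0.705, -0.0]
contact_force: [-2.6, 0.8, 3.9]
gripper_width: 0.39
grasp_force: 60.7
```

Request:
jog_arm:
  targets:
    - [[0,0,0],[0,0,0],60]
    - [[0,0,0],[0,0,0],60]
    - [[0,0,0],[0,0,0],60]
    - [[0,0,-2],[0,0,0],70]
    - [[0,0,-4],[0,0,0],70]
    - [[0,0,-4],[0,0,0],70]

```text
time: 9.22
tool_pos: [0.5625, -0.0598, 0.1235]
tool_rot: [0.004, 0.709, 0.705, 0.003]
contact_force: [0.1, 0.6, 0.1]
gripper_width: 0.701
grasp_force: 0.0
```

```bash
python3 -c "
from h import *
go((.418,.182,.13),(.418,.182,.08),yaw=90)
snap('scene','s2',proj('scene',np.array([.559,-.059,.03])))"
```

```text
t 9.22 pos [ 0.5625 -0.0598  0.1235] F [0.1 0.6 0.1] w 0.701 g 0.0 q6 -0.23
(0.418, 0.182, 0.13) -> [ 9.63 -5.84 -0.34] [ 0.07  0.02 -0.05]
(0.418, 0.182, 0.08) -> [ 9.64 -5.86  1.66] [ 0.07  0.02 -0.05]
```

View pics/s2.png

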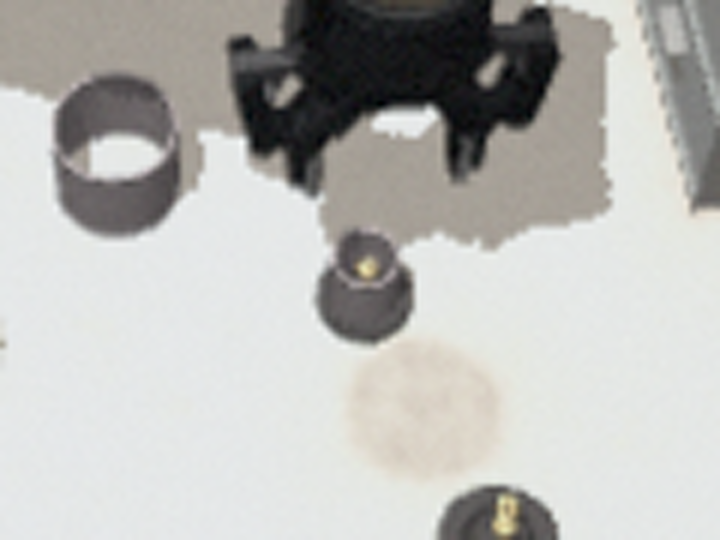

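Ring_s is seated level on former_s, with the tooth visible through the ring at crop pixel (367,265). On to ring_m, checking how high the pen beside it stands.

Request:
jog_arm:
  targets:
    - [[2.4,-1.5,-0.3],[0,0,0],70]
    - [[4.4,-2.9,-0.3],[0,0,0],70]
    - [[6.4,-4.2,-0.3],[0,0,0],70]
    - [[8,-5.2,0],[0,0,0],70]
    - [[9.64,-5.84,0.8],[0,0,0],70]
    - [[9.64,-5.84,1.6],[0,0,0],75]
    - [[9.64,-5.84,1.6],[0,0,0],75]
    - [[9.64,-5.84,1.6],[0,0,0],75]

```text
time: 10.28
tool_pos: [0.4144, 0.1826, 0.0776]
tool_rot: [-0.0, 0.71, 0.705, -0.0]
contact_force: [0.4, -0.3, 1.1]
gripper_width: 0.751
grasp_force: 0.0
```

```bash
python3 -c "
from h import *
go((.418,.1817,.05),(.418,.1817,.010),yaw=90)
C=cloud('top',np.load('top0.npz')['d'])
for a,b in ((.36,.38),(.38,.39),(.39,.4),(.4,.41),(.41,.42),(.42,.43),(.43,.44)):
    m=(C[...,0]>a)&(C[...,0]<b)&(C[...,1]>.165)&(C[...,1]<.235)&(C[...,2]>.004); q=C[m]
    print(a,[ (round(y,3),round(z,3)) for x,y,z in q[np.argsort(q[:,1])] if abs(np.hypot(x-.418,y-.182)-.02)>.0065])"
```

```text
t 10.28 pos [0.4144 0.1826 0.0776] F [ 0.4 -0.3  1.1] w 0.751 g 0.0 q6 0.26
(0.418, 0.1817, 0.05) -> [-0.04  0.14  1.1 ] [-0.01  0.   -0.05]
(0.418, 0.1817, 0.01) -> [-0.04  0.15  2.7 ] [-0.01  0.   -0.05]
0.36 [(np.float64(0.166), np.float64(0.005)), (np.float64(0.179), np.float64(0.005)), (np.float64(0.197), np.float64(0.005)), (np.float64(0.197), np.float64(0.004)), (np.float64(0.202), np.float64(0.009)), (np.float64(0.202), np.float64(0.008)), (np.float64(0.202), np.float64(0.007)), (np.float64(0.204), np.float64(0.014)), (np.float64(0.204), np.float64(0.01)), (np.float64(0.204), np.float64(0.01)), (np.float64(0.204), np.float64(0.009)), (np.float64(0.204), np.float64(0.007)), (np.float64(0.204), np.float64(0.006)), (np.float64(0.205), np.float64(0.005)), (np.float64(0.207), np.float64(0.011)), (np.float64(0.207), np.float64(0.01)), (np.float64(0.207), np.float64(0.009)), (np.float64(0.207), np.float64(0.008)), (np.float64(0.207), np.float64(0.007)), (np.float64(0.207), np.float64(0.007)), (np.float64(0.207), np.float64(0.005)), (np.float64(0.209), np.float64(0.007)), (np.float64
[... 1118 characters left out ...]
0.4 [(np.float64(0.209), np.float64(0.006)), (np.float64(0.212), np.float64(0.006)), (np.float64(0.212), np.float64(0.005)), (np.float64(0.212), np.float64(0.005))]
0.41 [(np.float64(0.171), np.float64(0.005)), (np.float64(0.179), np.float64(0.005)), (np.float64(0.181), np.float64(0.005)), (np.float64(0.222), np.float64(0.006)), (np.float64(0.225), np.float64(0.005)), (np.float64(0.23), np.float64(0.005))]
0.42 [(np.float64(0.181), np.float64(0.005)), (np.float64(0.214), np.float64(0.005)), (np.float64(0.22), np.float64(0.005))]
0.43 [(np.float64(0.165), np.float64(0.005)), (np.float64(0.207), np.float64(0.006)), (np.float64(0.217), np.float64(0.004)), (np.float64(0.225), np.float64(0.004))]
```

Request:
jog_arm:
  targets:
    - [[-0.04,0.14,1.2],[0,0,0],75]
    - [[-0.04,0.14,2.5],[0,0,0],75]
    - [[-0.04,0.14,2.5],[0,0,0],75]
    - [[-0.04,0.14,2.5],[0,0,0],0]
    - [[-0.04,0.14,2.5],[0,0,0],0]
    - [[-0.04,0.14,2.5],[0,0,0],0]
    - [[-0.04,0.14,2.5],[0,0,0],0]

```text
time: 11.15
tool_pos: [0.4198, 0.1822, 0.0174]
tool_rot: [0.001, 0.709, 0.705, 0.002]
contact_force: [0.7, -0.8, 7.3]
gripper_width: 0.498
grasp_force: 61.5
```

Request:
jog_arm:
  targets:
    - [[0,0,0],[0,0,0],75]
    - [[0,0,0],[0,0,0],75]
    - [[0,0,0],[0,0,0],75]
    - [[0,0,0],[0,0,11.25],75]
    - [[0,0,0],[0,0,11.25],75]
    - [[0,0,0],[0,0,11.25],75]
    - [[0,0,0],[0,0,11.25],75]
    - [[0,0,0],[0,0,11.25],75]

```text
time: 12.15
tool_pos: [0.4177, 0.1819, 0.0151]
tool_rot: [-0.0, 0.952, 0.305, -0.0]
contact_force: [-0.4, 0.1, -0.1]
gripper_width: 0.75
grasp_force: 0.0
```

```bash
python3 -c "
from h import *
go((.418,.1817,.014))"
```

```text
t 12.15 pos [0.4177 0.1819 0.0151] F [-0.4  0.1 -0.1] w 0.75 g 0.0 q6 1.2
(0.418, 0.1817, 0.014) -> [0.   0.01 0.04] [-0.    0.    4.44]
```

Request:
jog_arm:
  targets:
    - [[0.04,0.04,0.04],[0,0,4.44],75]
    - [[0.04,0.04,0.04],[0,0,4.44],75]
    - [[0.04,0.04,0.04],[0,0,4.44],75]
    - [[0.04,0.04,0.04],[0,0,4.44],75]
    - [[0.04,0.04,0.04],[0,0,4.44],0]
    - [[0.04,0.04,0.04],[0,0,4.44],0]
    - [[0.04,0.04,0.04],[0,0,4.44],0]
    - [[0.04,0.04,0.04],[0,0,4.44],0]

```text
time: 13.15
tool_pos: [0.4195, 0.1818, 0.0144]
tool_rot: [-0.0, 1.0, 0.004, 0.0]
contact_force: [-0.2, -0.3, 0.6]
gripper_width: 0.492
grasp_force: 61.0
```

```bash
python3 -c "
from h import *
avg((.419,.182,.12),(.6005,-.195,.12),N=4)"
```

```text
t 13.35 avg [0.4195 0.1818 0.0144] sd [0. 0. 0.] F [ 0.3 -0.4  0.4] w 0.49 g 61.0
(0.419, 0.182, 0.12) -> [-0.021 -0.009 -4.223]
(0.6005, -0.195, 0.12) -> [ 7.239 15.071 -4.223]
```

Request:
jog_arm:
  targets:
    - [[0,0,-2.2],[0,0,0],0]
    - [[0,0,-4.2],[0,0,0],0]
    - [[1.05,2.15,-4.2],[0,0,0],0]
    - [[2.1,4.3,-4.2],[0,0,0],0]
    - [[3.15,6.45,-4.2],[0,0,0],0]
    - [[4.2,8.6,-4.2],[0,0,0],0]
    - [[5.25,10.75,-4.2],[0,0,0],0]
    - [[6.3,12.9,-4.2],[0,0,0],0]

```text
time: 14.35
tool_pos: [0.579, -0.1414, 0.1183]
tool_rot: [-0.0, 1.0, 0.003, -0.001]
contact_force: [0.4, 1.1, -0.8]
gripper_width: 0.492
grasp_force: 61.6
```

```bash
python3 -c "
from h import *
go((.6005,-.1948,.12),(.6005,-.1948,.08))"
```

```text
t 14.35 pos [ 0.579  -0.1414  0.1183] F [ 0.4  1.1 -0.8] w 0.492 g 61.6 q6 1.2
(0.6005, -0.1948, 0.12) -> [ 0.85  2.14 -0.07] [-0.01  0.01  0.05]
(0.6005, -0.1948, 0.08) -> [0.85 2.14 1.53] [-0.01  0.01  0.05]
```

Request:
jog_arm:
  targets:
    - [[0.85,2.1,0],[0,0,0],0]
    - [[0.85,2.1,0.8],[0,0,0],0]
    - [[0.85,2.1,1.6],[0,0,0],0]
    - [[0.85,2.1,1.6],[0,0,0],0]
    - [[0.85,2.1,1.6],[0,0,0],0]
    - [[0.85,2.1,1.6],[0,0,0],0]

```text
time: 15.1
tool_pos: [0.6013, -0.1916, 0.0805]
tool_rot: [0.0, 1.0, 0.004, 0.001]
contact_force: [0.3, -0.2, -1.6]
gripper_width: 0.489
grasp_force: 61.7
```

```bash
python3 -c "
from h import *
avg((.6005,-.1948,.042),(.6005,-.1948,.0244),N=3)"
```

```text
t 15.25 avg [ 0.6012 -0.1919  0.0804] sd [0.0001 0.0001 0.0001] F [ 0.2  0.5 -1.6] w 0.488 g 61.7
(0.6005, -0.1948, 0.042) -> [-0.029  0.117  1.537]
(0.6005, -0.1948, 0.0244) -> [-0.029  0.117  2.241]
```

Request:
jog_arm:
  targets:
    - [[-0.03,0.117,0],[0,0,0],0]
    - [[-0.03,0.117,0.5],[0,0,0],0]
    - [[-0.03,0.117,1],[0,0,0],0]
    - [[-0.03,0.117,1.5],[0,0,0],0]
    - [[-0.03,0.117,1.5],[0,0,0],0]
    - [[-0.03,0.117,1.5],[0,0,0],0]
    - [[-0.03,0.117,1.5],[0,0,0],0]

```text
time: 16.12
tool_pos: [0.6005, -0.1952, 0.0426]
tool_rot: [0.0, 1.0, 0.003, 0.001]
contact_force: [-0.9, 0.4, -2.2]
gripper_width: 0.487
grasp_force: 61.7
```

```bash
python3 -c "
from h import *
avg((.6005,-.1948,.0244),N=3)
snap('scene','m1',proj('scene',np.array([.6,-.195,.04])))"
```

```text
t 16.27 avg [ 0.6004 -0.1952  0.0425] sd [0.0001 0.     0.0001] F [-0.1  0.5 -1.2] w 0.488 g 61.7
(0.6005, -0.1948, 0.0244) -> [ 0.005 -0.014  0.724]
```

View pics/m1.png

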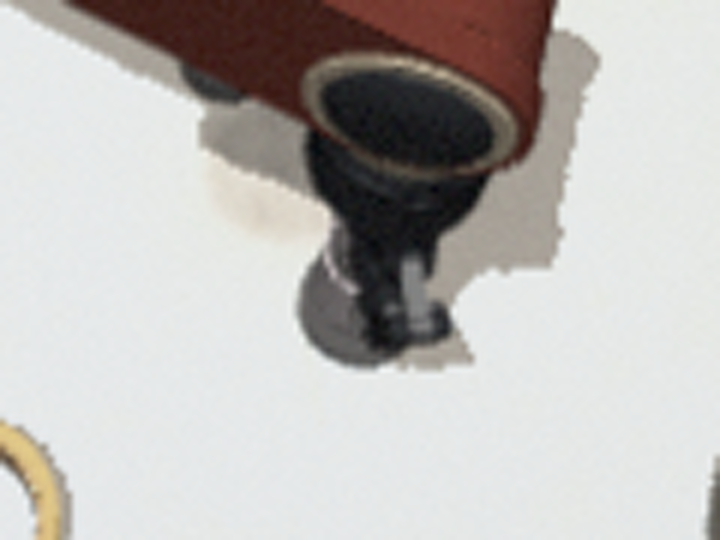

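The crop shows ring_m held over former_m at about (360,310), half hidden by the fingers, with nothing amiss. I'll lower it slowly.

Request:
jog_arm:
  targets:
    - [[0,-0.01,0.12],[0,0,0],0]
    - [[0,-0.01,0.24],[0,0,0],0]
    - [[0,-0.01,0.36],[0,0,0],0]
    - [[0,-0.01,0.48],[0,0,0],0]
    - [[0,-0.01,0.56],[0,0,0],0]
    - [[0,-0.01,0.62],[0,0,0],0]
    - [[0,-0.01,0.66],[0,0,0],0]
    - [[0,-0.01,0.66],[0,0,0],0]

```text
time: 17.32
tool_pos: [0.5999, -0.1947, 0.0253]
tool_rot: [-0.0, 1.0, 0.003, -0.0]
contact_force: [-0.1, -0.1, -1.5]
gripper_width: 0.489
grasp_force: 61.7
```

Request:
jog_arm:
  targets:
    - [[0,0,0.03],[0,0,0],0]
    - [[0,0,0.06],[0,0,0],0]
    - [[0,0,0.09],[0,0,0],0]
    - [[0,0,0.09],[0,0,0],0]
    - [[0,0,0.09],[0,0,0],0]

```text
time: 17.95
tool_pos: [0.6001, -0.1948, 0.0244]
tool_rot: [-0.0, 1.0, 0.003, -0.0]
contact_force: [-3.6, 1.9, 6.5]
gripper_width: 0.491
grasp_force: 62.7
```

Request:
jog_arm:
  targets:
    - [[0,0,0],[0,0,0],70]
    - [[0,0,0],[0,0,0],70]
    - [[0,0,0],[0,0,0],70]
    - [[0,0,-2],[0,0,0],80]
    - [[0,0,-4],[0,0,0],80]
    - [[0,0,-4],[0,0,0],80]

```text
time: 18.7
tool_pos: [0.6034, -0.1963, 0.1293]
tool_rot: [0.002, 1.0, 0.003, 0.005]
contact_force: [0.4, -0.4, 0.3]
gripper_width: 0.801
grasp_force: 0.0
```

```bash
python3 -c "
from h import *
go((.40,.20,.14),(.4397,.337,.14),(.4397,.337,.09))
p,d=snap('scene','m2',proj('scene',np.array([.6,-.195,.03])))
K=lambda x,y,r,h,off=0: None
"
```

```text
t 18.7 pos [ 0.6034 -0.1963  0.1293] F [ 0.4 -0.4  0.3] w 0.801 g 0.0 q6 1.13
(0.4, 0.2, 0.14) -> [ -8.02 -15.9   -0.58] [ 0.03 -0.07  0.05]
(0.4397, 0.337, 0.14) -> [ -6.4  -21.37  -0.59] [ 0.03 -0.07  0.05]
(0.4397, 0.337, 0.09) -> [ -6.42 -21.38   1.41] [ 0.03 -0.07  0.05]
```

View pics/m2.png

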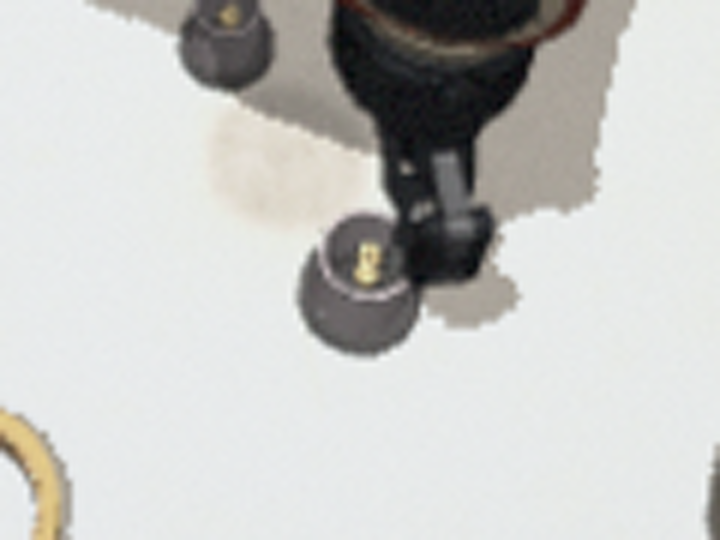

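Ring_m is seated level on former_m at crop pixel (365,290), with both teeth showing inside it. Next is ring_l.

Request:
jog_arm:
  targets:
    - [[-0.6,-2.2,-0.6],[0,0,0],80]
    - [[-1.3,-4.4,-0.6],[0,0,0],80]
    - [[-2,-6.6,-0.6],[0,0,0],80]
    - [[-2.6,-8.8,-0.6],[0,0,0],80]
    - [[-3.3,-11,-0.6],[0,0,0],80]
    - [[-3.9,-13.2,-0.6],[0,0,0],80]
    - [[-4.6,-15.4,-0.6],[0,0,0],80]
    - [[-5.3,-17.6,-0.6],[0,0,0],85]

```text
time: 19.75
tool_pos: [0.4625, 0.2456, 0.136]
tool_rot: [0.0, 1.0, 0.003, -0.001]
contact_force: [0.4, 0.4, 0.7]
gripper_width: 0.852
grasp_force: 0.0
```

```bash
python3 -c "
from h import *
go((.4397,.337,.14),(.4397,.337,.09))
"
```

```text
t 19.75 pos [0.4625 0.2456 0.136 ] F [0.4 0.4 0.7] w 0.852 g 0.0 q6 1.91
(0.4397, 0.337, 0.14) -> [-0.89 -3.66 -0.16] [0.01 0.02 0.05]
(0.4397, 0.337, 0.09) -> [-0.88 -3.66  1.84] [0.01 0.02 0.05]
```

Request:
jog_arm:
  targets:
    - [[-0.88,-2.2,0],[0,0,0],85]
    - [[-0.88,-3.6,0.5],[0,0,0],85]
    - [[-0.88,-3.6,1.8],[0,0,0],85]
    - [[-0.88,-3.6,1.8],[0,0,0],85]
    - [[-0.88,-3.6,1.8],[0,0,0],85]
    - [[-0.88,-3.6,1.8],[0,0,0],85]

```text
time: 20.5
tool_pos: [0.4427, 0.3342, 0.0943]
tool_rot: [-0.0, 1.0, 0.003, 0.001]
contact_force: [0.5, 0.9, 0.0]
gripper_width: 0.848
grasp_force: 0.0
```

```bash
python3 -c "
from h import *
go((.4397,.337,.04),(.4397,.337,.014))
"
```

```text
t 20.5 pos [0.4427 0.3342 0.0943] F [0.5 0.9 0. ] w 0.848 g 0.0 q6 2.08
(0.4397, 0.337, 0.04) -> [-0.12 -0.11  2.17] [-0.01 -0.01  0.04]
(0.4397, 0.337, 0.014) -> [-0.13 -0.11  3.21] [-0.01 -0.01  0.04]
```

Request:
jog_arm:
  targets:
    - [[-0.12,-0.11,0.5],[0,0,0],85]
    - [[-0.12,-0.11,2],[0,0,0],85]
    - [[-0.12,-0.11,3.2],[0,0,0],85]
    - [[-0.12,-0.11,3.2],[0,0,0],85]
    - [[-0.12,-0.11,3.2],[0,0,0],0]
    - [[-0.12,-0.11,3.2],[0,0,0],0]
    - [[-0.12,-0.11,3.2],[0,0,0],0]
    - [[-0.12,-0.11,3.2],[0,0,0],0]

```text
time: 21.5
tool_pos: [0.44, 0.3376, 0.0147]
tool_rot: [-0.001, 1.0, 0.003, 0.001]
contact_force: [-0.6, 0.6, 5.1]
gripper_width: 0.622
grasp_force: 63.5
```

Request:
jog_arm:
  targets:
    - [[0,0,0],[0,0,0],85]
    - [[0,0,0],[0,0,0],85]
    - [[0,0,0],[0,0,0],85]
    - [[0,0,0],[0,0,-11.25],85]
    - [[0,0,0],[0,0,-11.25],85]
    - [[0,0,0],[0,0,-11.25],85]
    - [[0,0,0],[0,0,-11.25],85]
    - [[0,0,0],[0,0,-11.25],85]

```text
time: 22.5
tool_pos: [0.4386, 0.3368, 0.0127]
tool_rot: [0.0, 0.889, 0.458, -0.0]
contact_force: [-0.4, -0.2, 0.5]
gripper_width: 0.847
grasp_force: 0.0
```

```bash
python3 -c "
from h import *
go((.4397,.337,.014),yaw=90)
"
```

```text
t 22.5 pos [0.4386 0.3368 0.0127] F [-0.4 -0.2  0.5] w 0.847 g 0.0 q6 1.14
(0.4397, 0.337, 0.014) -> [ 0.03  0.03 -0.05] [-0.    0.   -4.44]
```

Request:
jog_arm:
  targets:
    - [[0.05,0.02,-0.05],[0,0,-4.44],85]
    - [[0.05,0.02,-0.05],[0,0,-4.44],85]
    - [[0.05,0.02,-0.05],[0,0,-4.44],85]
    - [[0.05,0.02,-0.05],[0,0,-4.44],85]
    - [[0.05,0.02,-0.05],[0,0,-4.44],0]
    - [[0.05,0.02,-0.05],[0,0,-4.44],0]
    - [[0.05,0.02,-0.05],[0,0,-4.44],0]
    - [[0.05,0.02,-0.05],[0,0,-4.44],0]

```text
time: 23.5
tool_pos: [0.4402, 0.3378, 0.0146]
tool_rot: [0.0, 0.71, 0.705, 0.0]
contact_force: [0.3, 0.3, 2.0]
gripper_width: 0.616
grasp_force: 62.9
```

```bash
python3 -c "
from h import *
avg((.549,.2545,.12),(.549,.2545,.09),N=3,yaw=90)
"
```

```text
t 23.65 avg [0.4402 0.3378 0.0146] sd [0. 0. 0.] F [ 1.  -0.1  2.2] w 0.608 g 62.9
(0.549, 0.2545, 0.12) -> [-3.332  4.351 -4.218]
(0.549, 0.2545, 0.09) -> [-3.332  4.351 -3.018]
```

Request:
jog_arm:
  targets:
    - [[0,0,-2],[0,0,0],0]
    - [[0,0,-3.6],[0,0,0],0]
    - [[-1.65,2.2,-3.6],[0,0,0],0]
    - [[-3.32,4.37,-3.6],[0,0,0],0]
    - [[-3.32,4.37,-3.6],[0,0,0],0]
    - [[-3.32,4.37,-3],[0,0,0],0]
    - [[-3.32,4.37,-3],[0,0,0],0]
    - [[-3.32,4.37,-3],[0,0,0],0]

```text
time: 24.65
tool_pos: [0.5471, 0.2547, 0.0883]
tool_rot: [-0.001, 0.709, 0.705, -0.001]
contact_force: [-0.2, 0.3, -1.2]
gripper_width: 0.61
grasp_force: 63.7
```

```bash
python3 -c "
from h import *
avg((.5494,.2548,.042),(.5494,.2548,.0246),N=3,yaw=90)
"
```

```text
t 24.8 avg [0.548  0.2548 0.0893] sd [0.0003 0.0001 0.0003] F [ 0.3  0.3 -1.8] w 0.611 g 63.7
(0.5494, 0.2548, 0.042) -> [1.000e-03 5.700e-02 1.894e+00]
(0.5494, 0.2548, 0.0246) -> [1.00e-03 5.70e-02 2.59e+00]
```

Request:
jog_arm:
  targets:
    - [[0,0.04,0.4],[0,0,0],0]
    - [[0,0.04,0.9],[0,0,0],0]
    - [[0,0.04,1.4],[0,0,0],0]
    - [[0,0.04,1.8],[0,0,0],0]
    - [[0,0.04,1.8],[0,0,0],0]
    - [[0,0.04,1.8],[0,0,0],0]
    - [[0,0.04,1.8],[0,0,0],0]

```text
time: 25.68
tool_pos: [0.5502, 0.2541, 0.045]
tool_rot: [0.0, 0.709, 0.705, 0.001]
contact_force: [0.4, 0.0, -1.5]
gripper_width: 0.612
grasp_force: 63.7
```

```bash
python3 -c "
from h import *
avg((.5494,.2548,.0246),N=3,yaw=90)
snap('scene','l1',proj('scene',np.array([.549,.254,.04])))
"
```

```text
t 25.82 avg [0.5501 0.2541 0.0449] sd [0.0001 0.     0.0001] F [ 0.   0.2 -1.7] w 0.611 g 63.7
(0.5494, 0.2548, 0.0246) -> [ 0.029 -0.027  0.813]
```

View pics/l1.png

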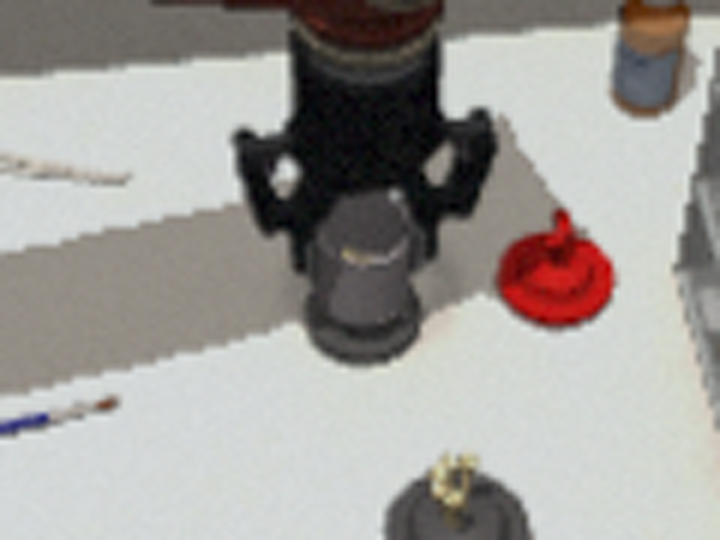

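Ring_l hangs centred over the grey former_l at crop pixel (362,320), with the red look-alike well clear at (557,278). I'll lower it slowly.

Request:
jog_arm:
  targets:
    - [[0.02,-0.02,0.15],[0,0,0],0]
    - [[0.02,-0.02,0.3],[0,0,0],0]
    - [[0.02,-0.02,0.42],[0,0,0],0]
    - [[0.02,-0.02,0.54],[0,0,0],0]
    - [[0.02,-0.02,0.64],[0,0,0],0]
    - [[0.02,-0.02,0.7],[0,0,0],0]
    - [[0.02,-0.02,0.74],[0,0,0],0]
    - [[0.02,-0.02,0.74],[0,0,0],0]

```text
time: 26.88
tool_pos: [0.5492, 0.2544, 0.0258]
tool_rot: [-0.0, 0.709, 0.705, 0.0]
contact_force: [0.6, 0.6, -1.2]
gripper_width: 0.612
grasp_force: 63.7
```

Request:
jog_arm:
  targets:
    - [[0,0,0.03],[0,0,0],0]
    - [[0,0,0.06],[0,0,0],0]
    - [[0,0,0.08],[0,0,0],0]
    - [[0,0,0.08],[0,0,0],0]

```text
time: 27.38
tool_pos: [0.5493, 0.2545, 0.0245]
tool_rot: [0.0, 0.709, 0.705, -0.0]
contact_force: [-3.3, -1.3, 4.8]
gripper_width: 0.61
grasp_force: 64.2
```

Request:
jog_arm:
  targets:
    - [[0,0,0],[0,0,0],80]
    - [[0,0,0],[0,0,0],80]
    - [[0,0,0],[0,0,0],80]
    - [[0,0,-2],[0,0,0],90]
    - [[0,0,-4],[0,0,0],95]
    - [[0,0,-4.4],[0,0,0],95]
    - [[0,0,-4.4],[0,0,0],95]

```text
time: 28.25
tool_pos: [0.5495, 0.2546, 0.1345]
tool_rot: [0.0, 0.709, 0.705, 0.001]
contact_force: [-0.1, 0.6, 0.6]
gripper_width: 0.951
grasp_force: 0.0
```

```bash
python3 -c "
from h import *
go((.445,.0246,.14),(.445,.0246,.1),yaw=90)
snap('scene','l2',proj('scene',np.array([.5,.2,.04])))
"
```

```text
t 28.25 pos [0.5495 0.2546 0.1345] F [-0.1  0.6  0.6] w 0.951 g 0.0 q6 0.32
(0.445, 0.0246, 0.14) -> [-9.23 -4.12 -0.23] [ 0.01 -0.   -0.05]
(0.445, 0.0246, 0.1) -> [-9.23 -4.12  1.37] [ 0.01 -0.   -0.05]
```

View pics/l2.png

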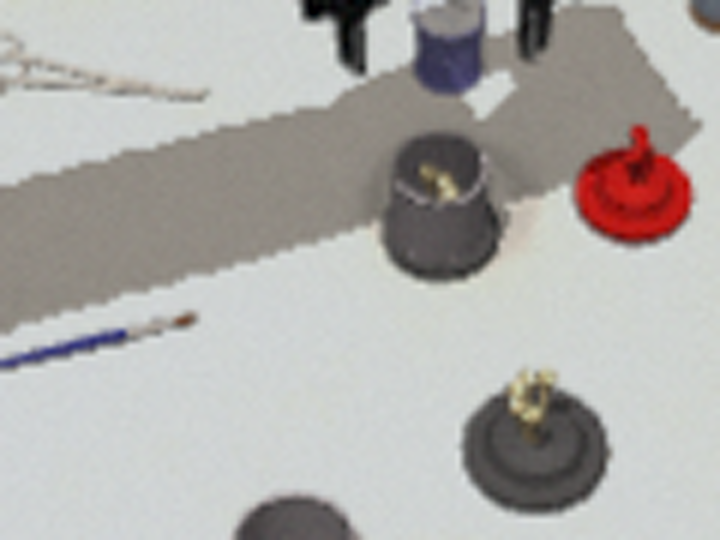

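Ring_l is seated level on former_l at crop pixel (440,205). Last is ring_xl, seen at the bottom of the crop (295,515).

Request:
jog_arm:
  targets:
    - [[-2.2,-1,-0.2],[0,0,0],95]
    - [[-4.4,-2,-0.2],[0,0,0],95]
    - [[-6.6,-3,-0.2],[0,0,0],95]
    - [[-8.6,-3.9,0],[0,0,0],95]
    - [[-9.2,-4.1,0.6],[0,0,0],95]
    - [[-9.2,-4.1,1.4],[0,0,0],95]
    - [[-9.2,-4.1,1.4],[0,0,0],95]
    - [[-9.2,-4.1,1.4],[0,0,0],95]

```text
time: 29.3
tool_pos: [0.445, 0.0256, 0.0983]
tool_rot: [-0.001, 0.709, 0.705, -0.0]
contact_force: [0.1, 0.5, 0.8]
gripper_width: 0.948
grasp_force: 0.0
```

```bash
python3 -c "
from h import *
avg((.4453,.0248,.06),(.4453,.0248,.016),yaw=90,N=2)
"
```

```text
t 29.4 avg [0.4456 0.0255 0.0991] sd [0.0001 0.     0.0002] F [ 0.6  0.7 -1. ] w 0.945 g 0.0
(0.4453, 0.0248, 0.06) -> [-0.03  -0.012  1.564]
(0.4453, 0.0248, 0.016) -> [-0.03  -0.012  3.324]
```

Request:
jog_arm:
  targets:
    - [[-0.03,-0.02,1],[0,0,0],95]
    - [[-0.03,-0.02,2.2],[0,0,0],95]
    - [[-0.03,-0.02,3.3],[0,0,0],95]
    - [[-0.03,-0.02,3.3],[0,0,0],95]
    - [[-0.03,-0.02,3.3],[0,0,0],0]
    - [[-0.03,-0.02,3.3],[0,0,0],0]
    - [[-0.03,-0.02,3.3],[0,0,0],0]
    - [[-0.03,-0.02,3.3],[0,0,0],0]

```text
time: 30.4
tool_pos: [0.4465, 0.0243, 0.0183]
tool_rot: [0.001, 0.709, 0.705, 0.001]
contact_force: [0.5, 1.1, 6.5]
gripper_width: 0.736
grasp_force: 66.3
```

Request:
jog_arm:
  targets:
    - [[0,0,0],[0,0,0],95]
    - [[0,0,0],[0,0,0],95]
    - [[0,0,0],[0,0,0],95]
    - [[0,0,0],[0,0,11.25],95]
    - [[0,0,0],[0,0,11.25],95]
    - [[0,0,0],[0,0,11.25],95]
    - [[0,0,0],[0,0,11.25],95]
    - [[0,0,0],[0,0,11.25],95]

```text
time: 31.4
tool_pos: [0.4444, 0.0244, 0.016]
tool_rot: [-0.0, 0.952, 0.305, -0.0]
contact_force: [-0.3, 0.3, -0.8]
gripper_width: 0.949
grasp_force: 0.0
```

```bash
python3 -c "
from h import *
go((.4457,.0248,.016))
"
```

```text
t 31.4 pos [0.4444 0.0244 0.016 ] F [-0.3  0.3 -0.8] w 0.949 g 0.0 q6 0.84
(0.4457, 0.0248, 0.016) -> [0.05 0.02 0.  ] [-0.    0.    4.44]
```

Request:
jog_arm:
  targets:
    - [[0.07,0.03,0],[0,0,4.44],95]
    - [[0.07,0.03,0],[0,0,4.44],95]
    - [[0.07,0.03,0],[0,0,4.44],95]
    - [[0.07,0.03,0],[0,0,4.44],95]
    - [[0.07,0.03,0],[0,0,4.44],0]
    - [[0.07,0.03,0],[0,0,4.44],0]
    - [[0.07,0.03,0],[0,0,4.44],0]
    - [[0.07,0.03,0],[0,0,4.44],0]

```text
time: 32.4
tool_pos: [0.4468, 0.0247, 0.0166]
tool_rot: [0.0, 1.0, 0.004, 0.0]
contact_force: [-1.0, -0.7, 3.6]
gripper_width: 0.735
grasp_force: 66.3
```

```bash
python3 -c "
from h import *
avg((.5795,.1,.1),N=3)
"
```

```text
t 32.55 avg [0.4468 0.0247 0.0166] sd [0. 0. 0.] F [-0.2 -0.6  3.9] w 0.738 g 66.4
(0.5795, 0.1, 0.1) -> [ 5.307 -3.012 -3.334]
```

Request:
jog_arm:
  targets:
    - [[0,0,-2],[0,0,0],0]
    - [[0,0,-3.6],[0,0,0],0]
    - [[1.8,-1,-3.6],[0,0,0],0]
    - [[3.6,-2,-3.6],[0,0,0],0]
    - [[5.3,-3.01,-3.6],[0,0,0],0]
    - [[5.3,-3.01,-3.4],[0,0,0],0]
    - [[5.3,-3.01,-3.4],[0,0,0],0]
    - [[5.3,-3.01,-3.4],[0,0,0],0]

```text
time: 33.55
tool_pos: [0.5772, 0.1005, 0.1005]
tool_rot: [0.0, 1.0, 0.003, -0.001]
contact_force: [-1.3, 0.2, -2.5]
gripper_width: 0.739
grasp_force: 67.1
```

```bash
python3 -c "
from h import *
avg((.5797,.1001,.045),(.5797,.1001,.0266),N=4)
"
```

```text
t 33.75 avg [0.5779 0.1005 0.1014] sd [0.0002 0.0001 0.0003] F [ 0.5 -0.  -2.2] w 0.736 g 67.1
(0.5797, 0.1001, 0.045) -> [0.073 0.016 2.256]
(0.5797, 0.1001, 0.0266) -> [0.073 0.016 2.992]
```

Request:
jog_arm:
  targets:
    - [[0.06,0.02,0.4],[0,0,0],0]
    - [[0.06,0.02,0.9],[0,0,0],0]
    - [[0.06,0.02,1.4],[0,0,0],0]
    - [[0.06,0.02,1.9],[0,0,0],0]
    - [[0.06,0.02,2.2],[0,0,0],0]
    - [[0.06,0.02,2.2],[0,0,0],0]
    - [[0.06,0.02,2.2],[0,0,0],0]
    - [[0.06,0.02,2.2],[0,0,0],0]

```text
time: 34.75
tool_pos: [0.5806, 0.1005, 0.0471]
tool_rot: [-0.0, 1.0, 0.003, 0.001]
contact_force: [-0.3, 0.5, -2.0]
gripper_width: 0.735
grasp_force: 67.1
```

```bash
python3 -c "
from h import *
avg((.5797,.1001,.0266),N=3)
snap('scene','x1',proj('scene',np.array([.58,.1,.04])))
"
```

```text
t 34.9 avg [0.5804 0.1005 0.0469] sd [0.0001 0.     0.0001] F [-0.6 -0.6 -2.7] w 0.737 g 67.1
(0.5797, 0.1001, 0.0266) -> [-0.028  0.015  0.812]
```

View pics/x1.png

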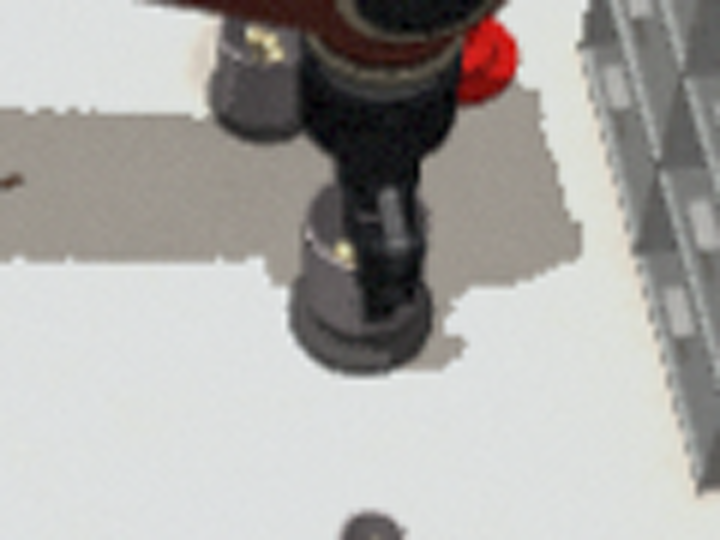

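Ring_xl hangs centred over former_xl at crop pixel (362,300), already round the wax arch. I'll lower it slowly.

Request:
jog_arm:
  targets:
    - [[-0.02,0.01,0.15],[0,0,0],0]
    - [[-0.02,0.01,0.3],[0,0,0],0]
    - [[-0.02,0.01,0.42],[0,0,0],0]
    - [[-0.02,0.01,0.54],[0,0,0],0]
    - [[-0.02,0.01,0.64],[0,0,0],0]
    - [[-0.02,0.01,0.7],[0,0,0],0]
    - [[-0.02,0.01,0.74],[0,0,0],0]
    - [[-0.02,0.01,0.74],[0,0,0],0]

```text
time: 35.95
tool_pos: [0.5795, 0.1002, 0.0278]
tool_rot: [0.0, 1.0, 0.003, -0.0]
contact_force: [0.1, -0.5, -0.9]
gripper_width: 0.736
grasp_force: 67.1
```

Request:
jog_arm:
  targets:
    - [[0,0,0.03],[0,0,0],0]
    - [[0,0,0.06],[0,0,0],0]
    - [[0,0,0.08],[0,0,0],0]
    - [[0,0,0.08],[0,0,0],0]

```text
time: 36.45
tool_pos: [0.5797, 0.1002, 0.0267]
tool_rot: [0.0, 1.0, 0.003, -0.0]
contact_force: [-3.9, 0.0, 6.6]
gripper_width: 0.735
grasp_force: 67.7
```

Seated at the expected height with 6.6 N of contact. I'll release, lift, and back away to clear the top view.

Request:
jog_arm:
  targets:
    - [[0,0,0],[0,0,0],90]
    - [[0,0,0],[0,0,0],90]
    - [[0,0,0],[0,0,0],90]
    - [[0,0,-2],[0,0,0],95]
    - [[0,0,-4],[0,0,0],95]
    - [[0,0,-5],[0,0,0],95]
    - [[-2.4,0,-5],[0,0,0],95]
    - [[-4.8,0,-5],[0,0,0],95]

```text
time: 37.45
tool_pos: [0.4587, 0.0993, 0.1512]
tool_rot: [-0.0, 1.0, 0.003, 0.0]
contact_force: [-0.6, 0.2, 0.7]
gripper_width: 0.954
grasp_force: 0.0
```

Request:
jog_arm:
  targets:
    - [[-2,0,-1],[0,0,0],95]
    - [[-2,0,-1],[0,0,0],95]
    - [[-2,0,-1],[0,0,0],95]

```text
time: 37.83
tool_pos: [0.4099, 0.099, 0.1761]
tool_rot: [-0.0, 1.0, 0.003, 0.001]
contact_force: [0.5, 0.2, -0.2]
gripper_width: 0.952
grasp_force: 0.0
```

```bash
python3 - <<'E'
from h import *
go()
p,d=snap('top','end_top',(330,190),w=133,h=60,s=3)
p2,d2=snap('scene','end_scene',proj('scene',np.array([.57,.03,.03])),w=110,h=80,s=3.5)
g=255-p2.max(-1).astype(np.float32);g1=255-p.max(-1).astype(np.float32)
F=dict(s=(.017,.04),m=(.022,.046),l=(.027,.052),xl=(.032,.058))
for k,(r,h) in F.items():
    x,y,R,H=OBJ["former_"+k]
    for n,D in(("top",d),("scene",d2)):
        C=cloud(n,D);rr=np.hypot(C[...,0]-x,C[...,1]-y);q=C[(abs(rr-r)<.006)&(C[...,2]>h-.004)]
        A_=np.c_[q[:,:2]-[x,y],np.ones(len(q))];s=np.linalg.lstsq(A_,q[:,2],rcond=None)[0] if len(q)>5 else 0
        print(k,n,len(q),"rim z med",np.median(q[:,2]).round(4),"tilt deg",np.degrees(s[:2]).round(1),"disc",fit(n,g1 if n=="top" else g,x,y,R,H)[0].round(4))
E
```

```text
t 37.83 pos [0.4099 0.099  0.1761] F [ 0.5  0.2 -0.2] w 0.952 g 0.0 q6 1.62
s top 59 rim z med 0.0492 tilt deg [ 2.1 -0.5] disc [ 0.5594 -0.0571]
s scene 71 rim z med 0.0451 tilt deg [-1.9 -1.1] disc [ 0.5602 -0.0563]
m top 96 rim z med 0.0529 tilt deg [-1.2  0.2] disc [ 0.6021 -0.1946]
m scene 89 rim z med 0.0527 tilt deg [-1.1 -1.2] disc [ 0.6021 -0.1924]
l top 105 rim z med 0.0595 tilt deg [-1.5  0.3] disc [0.5468 0.2531]
l scene 99 rim z med 0.0567 tilt deg [0.4 0.9] disc [0.5483 0.2557]
xl top 123 rim z med 0.0659 tilt deg [-0.7 -0.4] disc [0.5801 0.101 ]
xl scene 128 rim z med 0.0627 tilt deg [ 0.9 -0. ] disc [0.5806 0.1025]
```

View pics/end_scene.png

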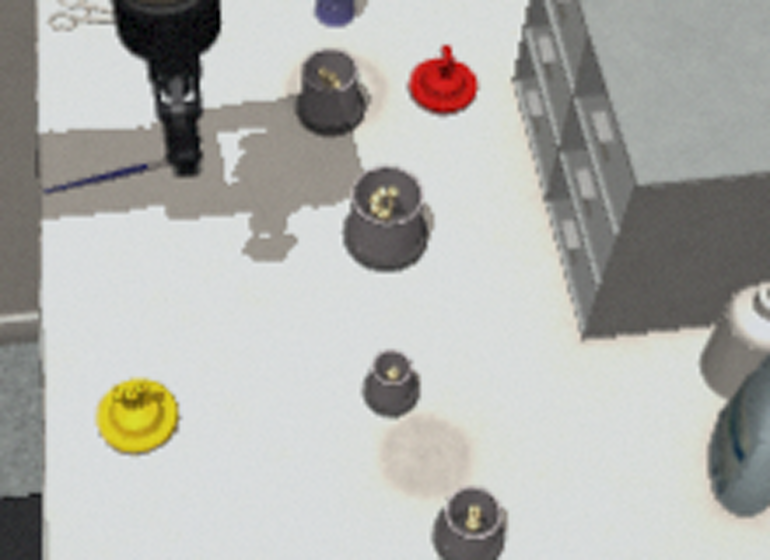

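All four rings stand level on their own formers: xl at (386,218), l (331,92), s (391,382) and m (470,530). The rim depths fit seated rings and the bystanders are untouched.

```bash
python3 -c "
from plant import *
print(job_done())"
```

```text
the job is handed in; nothing more can be done
None
```

All four casting rings are seated level on the flanges of their own formers, the bystanders and look-alikes were left alone, and the job was handed in at about 38 s.

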